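# Cup into the damp crock, lid on

## Robot

A 6-joint arm with a two-finger parallel gripper is mounted at the origin on the work surface. World frame = base frame: x ahead of the robot, y to its left, z up, the work surface at z = 0. Lengths are in m, angles in degrees, forces in N, time in s.
With the tool pointing down it reaches from about 0.375 to 0.9 m from the base axis. Payload 3.1 kg.
Tool frame: the origin (TCP) lies on the centre line of the jaws, within the pads' length; the fingertips stand 25 mm ahead of it and the grasp point (between the pads) lies 6 mm ahead of it; y points along the fingers, x is the direction in which the jaws open and shut, and the axes are right-handed (so a half turn about y gives the same grasp; the last joint's range is limited). The gripper opens to 87 mm and grips with 3 to 60 N. Pads are 19 mm wide; open, the fingers measure 117 mm over their backs; the gripper's body (75 mm by 190 mm) begins 51 mm behind the grasp point.
Start: joints at [-85.399, 30.224, 82.088, -0, 67.689, -10.227], TCP at [0.16, -0.604, 0.248] pointing down, gripper open.
Joint ranges: [-176.69, 176.69], [-43.24, 126.21], [12.49, 139.97], [-82, 262], [0, 151.66], [-163.58, 163.58]. Speed limits (degrees/s): [159.86, 159.86, 180, 180, 180, 180].

## Interface

Orientations are given as a 3x3 rotation matrix whose columns are the frame's x, y, z axes.
In Python, from rig import * gives the robot as it stands.
- The arm moves only by the tool play_rows, never from a script. Its argument "commands" is a list of rows, each a list of 2 entries, a list of its own where there are three numbers: the shift along the world's x, y, z in m, then the turn, a rotation vector about the world's x, y, z in rad. A call has 1 to 10 rows; each row is the pose to reach, as a shift and turn from the pose commanded when the call began; what a row does not reach only later rows make up. A row lasts 1/8 s, in which the tool goes at most 62.5 mm and 10.7 degrees, less where a joint would pass 70% of its speed; a pose out of reach is approached as far as the arm can. A call with a gripper value outside its range is refused whole. "gripper" is the finger opening in m, from 0 to 0.087, set as the call begins (left out, the last holds). The fingers move at their own pace and stop on an object; the grip force is fixed at half the most. Time passes only in rows, so rows that repeat a pose let the fingers close. It gives the time, the measured TCP pose, the force and the opening at its end, in the units of the state.
- read_state(): the state, without advancing time (a new reading comes with each control period).
- capture(name): name is "scene" or "top"; returns a dict with "frame" (480x640x3 uint8, red, green, blue), "depth" (480x640 float32, m along the optical axis (not along the pixel's ray), 0 where there is no reading), "mtx" (3x3 intrinsics, pixels), "dist_coeffs" ([k1, k2, p1, p2, k3] as OpenCV has them; the pictures are not rectified), "cam_to_world" (4x4, takes a point from camera to world coordinates). Camera axes: x right, y down, z forward; pixel columns grow to the right and rows downward; lengths in m; the calibration is good to about 2 mm. A picture is of the moment at which its call begins.
- hand_in(): hands the job in, once; it reports no verdict.
The state is a dict: "time_s": time; "joint_positions": joint angles; "qvel": joint speeds; "tau": joint torques, N m; "position": TCP position; "tcp_rot": TCP orientation; "force": force on the tool from outside, world axes, zero at the start; "moment": the same for the moment, N m; "opening": opening from 0.0 (shut) to 1.0 (fully open).
Only numpy, scipy, OpenCV 4.12 (cv2) and the standard library are available. Lean on these libraries where they do the work, as an engineer would, in place of code of your own. Each camera call takes 0.05 s, during which the arm holds its last target. There are 200 camera calls.

## Task

Stand the small grey-brown clay cup with the pale spiral ribs upright inside the open blue crock, setting it down gently, and let go of it. Then close the crock with the large round wooden lid so that the lid sits fully home and level. Leave the smooth white cup where it stands.

Things in the scene. Friction and masses are not known exactly. Their poses are not given: they have to be found in the camera images.
- clay_cup_center (a point): Centre, half-way up, of the cup to load: unglazed grey-brown clay, open-topped, straight-sided, pale spiral ribs outside; 48 mm diameter to grip (51 to the eye), 58 mm tall, wall 4 mm, 90 g. Stands upright, this point 29 mm above its foot; z is its upright axis. It stands in a row, running away from the robot, with a white and a green cup of the same size, in any order, 30 mm or more apart.
- white_cup_center (a point): Centre, half-way up, of the smooth glossy white cup, 48 mm diameter and 58 mm tall, standing upright beside the clay cup. To be left alone.
- crock_rim (a point): Centre of the mouth of the blue-glazed round stoneware crock, level with its rim, 88 mm above the table; z up. Outside diameter 164 mm, mouth and inside 148 mm, wall 8 mm; flat inner floor 78 mm below this point, at least 110 mm across. Open-topped, heavy, does not move. It stands left or right of the row of cups.
- lid_knob (a point): Grip point on the dark upright knob (28 mm diameter; top 17 mm above, foot 23 mm below this point) of the large wooden lid, lying right way up across the cups from the crock. Flange 184 mm diameter, 10 mm thick; plug under it 128 mm diameter, 10 mm deep, enters the crock with 10 mm to spare all round. Point: 43 mm above the table, 33 mm above the crock's rim when home. 280 g. z: lid axis.
Mind the look-alikes: they are no part of the job. Leave any yellow look-alike of the part that bears clay_cup_center alone.

How it is judged (in metres and radians):
On the way, in this order (a step that is already met when the one before it is completed fails the run):
1. the clay cup stands upright on the floor of the crock, let go of (horizontal distance between clay_cup_center and crock_rim below 0.06 m and z of clay_cup_center in the frame of crock_rim below -0.039 m and angle between clay_cup_center's own z axis and vertical below 0.17 rad and contact force between the fingers and clay_cup below 0.3 N), for 0.2 s.
2. the large wooden lid sits home and level on the crock (horizontal distance between lid_knob and crock_rim below 0.015 m and z of lid_knob in the frame of crock_rim between 0.028 and 0.038 m and angle between lid_knob's own z axis and vertical below 0.06 rad), for 0.2 s.
At the end, for the whole second after the job is handed in: The clay cup stands on the crock's floor, upright within 10 degrees; the large wooden lid is home on the crock: its knob within 15 mm of the crock's axis, within 5 mm of its seated height, level within 3.4 degrees; all released and at rest (all of step 2 and horizontal distance between clay_cup_center and crock_rim below 0.06 m and z of clay_cup_center in the frame of crock_rim below -0.039 m and angle between clay_cup_center's own z axis and vertical below 0.17 rad and linear speed of each of lid, clay_cup below 0.02 m/s); the robot touches nothing.
It fails at once if the clay cup is dropped or flung into the crock: faster than 0.6 m/s inside it (horizontal distance between clay_cup_center and crock_rim below 0.075 m and z of clay_cup_center in the frame of crock_rim below 0 m and linear speed of clay_cup above 0.6 m/s).
It fails at once if the white cup is moved by more than 30 mm or knocked over (distance of white_cup_center from where it was at the start of the episode above 0.03 m or angle between white_cup_center's own z axis and vertical above 0.5 rad).
It also fails if it takes over 53 s, if anything falls off the work surface, if the arm or the gripper's body presses on something with over 40 N, if the wrist force passes 120 N, or if a joint passes its speed limit or range.

## Working session

There is one attempt and no reset: what is moved stays moved. The work goes in short steps, Python scripts to look and compute and a tool call to move; the robot and the scene stay as the last step left them, time stands still between calls to the robot, and variables do not carry over. Pictures are saved under pics/ and viewed, about 8 in all and at most 12, crops included, and the job is handed in when it is done.

Besides the shell and the picture viewer there is one more tool, called after "Request:" as name(argument=value, ...), one argument or row to a line, values as JSON. play_rows: Moves the arm, as the interface text tells. Its arguments: {"type":"object","properties":{"commands":{"type":"array"},"gripper":{"type":"number"}},"required":["commands"]}

```bash
mkdir -p pics
cat > h.py <<'E'
from rig import *
import numpy as np, cv2
def snap(n,f):
    c=capture(n); cv2.imwrite(f,c["frame"][:,:,::-1]); return c
def world(c):
    h,w=c["depth"].shape
    uv=np.stack(np.meshgrid(np.arange(w),np.arange(h)),-1).reshape(-1,1,2).astype(np.float32)
    p=cv2.undistortPoints(uv,np.array(c["mtx"]),np.array(c["dist_coeffs"])).reshape(h,w,2)
    d=c["depth"][...,None]
    P=np.concatenate([p*d,d],-1); T=np.array(c["cam_to_world"])
    W=P@T[:3,:3].T+T[:3,3]; W[c["depth"]<=0]=np.nan; return W
E
python3 - <<'E'
from h import *
for n in("scene","top"):
    c=snap(n,f"pics/{n}1.png"); W=world(c); np.savez(f"{n}1.npz",W=W,f=c["frame"]); print(n,np.round(c["cam_to_world"],3).tolist(),np.isfinite(W[...,0]).mean())
print(read_state())
a=cv2.imread("pics/scene1.png");b=cv2.imread("pics/top1.png")
E
```

```text
scene [[-0.312, 0.763, -0.566, 1.018], [0.95, 0.245, -0.193, 0.176], [-0.008, -0.598, -0.801, 0.811], [0.0, 0.0, 0.0, 1.0]] 0.996201171875
top [[0.007, -0.998, 0.066, 0.434], [-1.0, -0.007, 0.011, 0.005], [-0.01, -0.066, -0.998, 1.091], [0.0, 0.0, 0.0, 1.0]] 0.9960970052083333
{'time_s': 0.1, 'joint_positions': array([-8.53987540e+01,  3.02748071e+01,  8.21493544e+01, -9.07412814e-04,
        6.76900032e+01, -1.02283061e+01]), 'qvel': array([-0.02231518, -0.12166323, -0.13007982,  0.04182704,  0.03079629,
        0.02591826]), 'tau': array([ 4.94838696e-05, -4.40987062e+01, -1.77150536e+01,  6.34524389e-02,
        5.34180191e-02, -4.58953980e-05]), 'position': array([ 0.15992869, -0.60355284,  0.24665521]), 'tcp_rot': array([[ 2.55950048e-01, -1.74447950e-04,  9.66689993e-01],
       [-9.66688015e-01,  1.98495039e-03,  2.55949882e-01],
       [-1.96348161e-03, -9.99998015e-01,  3.39411405e-04]]), 'force': array([ 0.30096237, -0.44433769,  0.17324403]), 'moment': array([-0.02430308,  0.01874578, -0.05654978]), 'opening': 0.9976553520988738}
```

View pics/scene1.png

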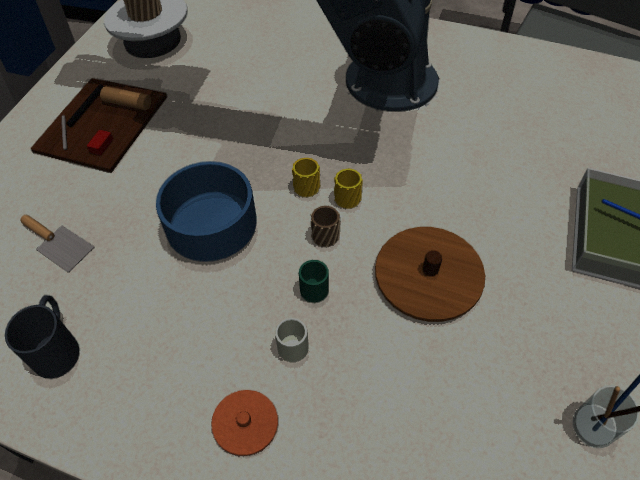

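View pics/top1.png

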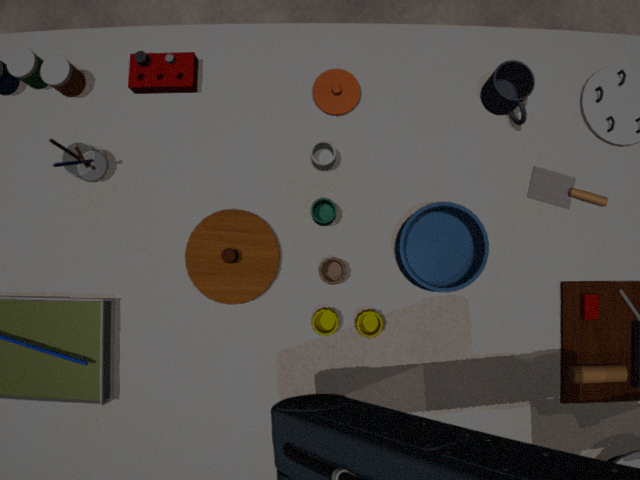

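The clay cup is the brown ribbed one at scene (325,225) / top (333,271). The look-alikes are yellow at scene (306,177) and (348,188), green at (314,281) and white at (293,340). I'll confirm it in a crop and measure.

```bash
cat >> h.py <<'E'
def ring(P):  # circle fit of xy points, robust
    P=P[np.isfinite(P[:,0])][:,:2]; 
    (x,y),r=cv2.minEnclosingCircle(P.astype(np.float32)); return np.round([x,y,r],4),len(P)
def band(W,box,z0,z1):
    u0,v0,u1,v1=box; Q=W[v0:v1,u0:u1].reshape(-1,3); return Q[(Q[:,2]>z0)&(Q[:,2]<z1)]
E
python3 - <<'E'
from h import *
a=np.load("scene1.npz");b=np.load("top1.npz")
for nm,A,B,z0,z1 in [("clay",(300,195,350,255),(313,252,353,290),.045,.07),("white",(270,310,315,365),(305,138,342,175),.045,.07),("green",(292,255,335,305),(305,193,342,230),.045,.07),
  ("crock",(145,150,270,270),(385,190,500,300),.08,.1),("flange",(365,220,495,330),(178,200,290,312),.015,.024),("knob",(410,240,455,285),(215,243,248,270),.05,.07)]:
    print(nm,ring(band(a["W"],A,z0,z1)),ring(band(b["W"],B,z0,z1)))
c=cv2.imread("pics/scene1.png")[140:380,220:520]
cv2.imwrite("pics/crop.png",cv2.resize(c,None,fx=2.5,fy=2.5,interpolation=cv2.INTER_CUBIC))
E
```

```text
clay (array([ 0.4592, -0.009 ,  0.0269]), 374) (array([ 0.4575, -0.006 ,  0.0255]), 209)
white (array([0.68  , 0.0096, 0.0245]), 411) (array([0.6774, 0.0125, 0.0239]), 224)
green (array([0.5714, 0.0087, 0.0246]), 379) (array([0.5688, 0.0107, 0.0241]), 191)
crock (array([ 0.5032, -0.2091,  0.0837]), 1439) (array([ 0.501 , -0.2075,  0.0825]), 1282)
flange (array([0.4863, 0.1825, 0.0929]), 7603) (array([0.484 , 0.1862, 0.0928]), 6449)
knob (array([0.4871, 0.1823, 0.0146]), 233) (array([0.484 , 0.1849, 0.0142]), 185)
```

View pics/crop.png

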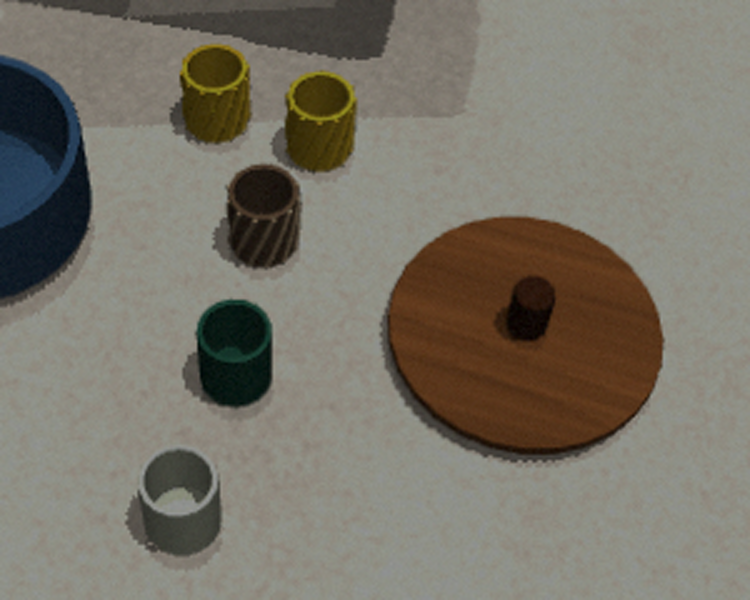

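Confirmed: the brown cup with pale ribs is at about (0.458, -0.008). The crock is at (0.502, -0.208) and the knob at (0.4855, 0.184). I'll go above the cup.

Request:
play_rows(
  commands=[
    [[0.01,0.02,0],[0,0,-0.02]],
    [[0.03,0.06,0],[0,0,-0.05]],
    [[0.055,0.11,0],[0,0,-0.08]],
    [[0.08,0.16,0],[0,0,-0.11]],
    [[0.105,0.21,0],[0,0,-0.14]],
    [[0.13,0.26,0],[0,0,-0.17]],
    [[0.155,0.31,0],[0,0,-0.2]],
    [[0.175,0.35,0],[0,0,-0.23]],
    [[0.19,0.38,0],[0,0,-0.25]],
    [[0.2,0.4,0],[0,0,-0.259]],
  ],
  gripper=0.087,
)

```text
time_s: 1.35
position: [0.3602, -0.2023, 0.2474]
tcp_rot: [[0.001, -0.0, 1.0], [-1.0, 0.001, 0.001], [-0.001, -1.0, -0.0]]
force: [0.7, -0.5, 0.1]
opening: 1.001
```

Request:
play_rows(
  commands=[
    [[0.01,0.02,0],[0,0,0]],
    [[0.03,0.06,0],[0,0,0]],
    [[0.05,0.1,-0.02],[0,0,0]],
    [[0.07,0.14,-0.05],[0,0,0]],
    [[0.085,0.17,-0.08],[0,0,0]],
    [[0.094,0.19,-0.1],[0,0,0]],
    [[0.098,0.196,-0.11],[0,0,0]],
    [[0.098,0.196,-0.11],[0,0,0]],
    [[0.098,0.196,-0.11],[0,0,0]],
  ],
)

```text
time_s: 2.48
position: [0.4582, -0.009, 0.1381]
tcp_rot: [[-0.001, 0.001, 1.0], [-1.0, -0.0, -0.001], [0.0, -1.0, 0.001]]
force: [0.1, 0.4, -0.4]
opening: 1.003
```

Run:
```python
from h import *
s=read_state();print(s["time_s"],s["position"],s["tcp_rot"].round(3).tolist(),s["joint_positions"].round(1),s["force"])
c=snap("scene","pics/s2.png");W=world(c)
print(ring(band(W,(300,195,350,255),.045,.07)))
```

```text
2.475 [ 0.45819961 -0.00895414  0.13812713] [[-0.001, 0.001, 1.0], [-1.0, -0.0, -0.001], [0.0, -1.0, 0.001]] [-15.1  28.4 111.5  -0.   40.   74.9] [ 0.13561366  0.39576916 -0.36140062]
(array([ 0.4605, -0.0081,  0.0266]), 372)
```

View pics/s2.png

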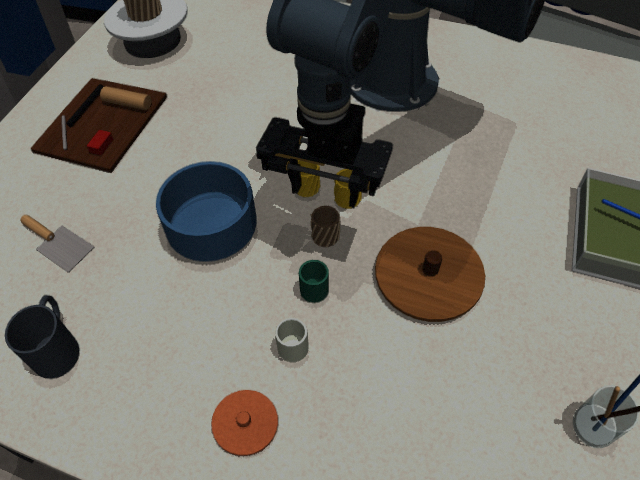

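The gripper is above the clay cup (scene 325,225), with the fingers on either side in y. I'll descend and grip.

Request:
play_rows(
  commands=[
    [[0,0,-0.015],[0,0,0]],
    [[0,0.001,-0.035],[0,0,0]],
    [[0.001,0.001,-0.055],[0,0,0]],
    [[0.001,0.001,-0.07],[0,0,0]],
    [[0.001,0.001,-0.082],[0,0,0]],
    [[0.001,0.001,-0.087],[0,0,0]],
    [[0.001,0.001,-0.087],[0,0,0]],
    [[0.001,0.001,-0.087],[0,0,0]],
  ],
)

```text
time_s: 3.52
position: [0.4593, -0.0073, 0.051]
tcp_rot: [[-0.0, 0.001, 1.0], [-1.0, -0.0, -0.0], [0.0, -1.0, 0.001]]
force: [-1.0, -0.3, 0.4]
opening: 1.001
```

Request:
play_rows(
  commands=[
    [[0,0,0],[0,0,0]],
    [[0,0,0],[0,0,0]],
    [[0,0,0],[0,0,0]],
    [[0,0,0],[0,0,0]],
    [[0,0,0],[0,0,0]],
    [[0,0,0],[0,0,0]],
    [[0,0,0],[0,0,0]],
    [[0,0,0],[0,0,0]],
  ],
  gripper=0.03,
)

```text
time_s: 4.53
position: [0.459, -0.0072, 0.0506]
tcp_rot: [[-0.0, 0.0, 1.0], [-1.0, -0.0, -0.0], [0.0, -1.0, 0.0]]
force: [1.3, -1.0, 0.5]
opening: 0.545
```

Request:
play_rows(
  commands=[
    [[0,0,0.01],[0,0,0]],
    [[0,0,0.035],[0,0,0]],
    [[0,0,0.07],[0,0,0]],
    [[0,0,0.1],[0,0,0]],
    [[0,0,0.12],[0,0,0]],
    [[0.003,-0.015,0.13],[0,0,0]],
    [[0.01,-0.045,0.13],[0,0,0]],
    [[0.017,-0.08,0.13],[0,0,0]],
    [[0.025,-0.115,0.13],[0,0,0]],
    [[0.032,-0.15,0.13],[0,0,0]],
  ],
)

```text
time_s: 5.78
position: [0.4908, -0.1592, 0.1802]
tcp_rot: [[-0.001, -0.001, 1.0], [-1.0, 0.0, -0.001], [-0.0, -1.0, -0.001]]
force: [0.0, 0.6, -0.3]
opening: 0.544
```

Request:
play_rows(
  commands=[
    [[0.006,-0.025,0],[0,0,0]],
    [[0.01,-0.043,0],[0,0,0]],
    [[0.011,-0.051,0],[0,0,0]],
    [[0.011,-0.051,0],[0,0,0]],
    [[0.011,-0.051,0],[0,0,0]],
  ],
)

```text
time_s: 6.4
position: [0.5015, -0.207, 0.1804]
tcp_rot: [[0.001, -0.001, 1.0], [-1.0, 0.001, 0.001], [-0.001, -1.0, -0.001]]
force: [0.7, -0.1, -0.3]
opening: 0.547
```

Run:
```python
from h import *
s=read_state();print(s["time_s"],s["position"],s["joint_positions"].round(1),s["force"],s["opening"])
c=snap("scene","pics/s3.png")
```

```text
6.4 [ 0.50152988 -0.20700137  0.18044965] [-34.2  29.2  97.7   0.   53.1  55.7] [ 0.7387608  -0.06635411 -0.28271367] 0.547266353070295
```

View pics/s3.png

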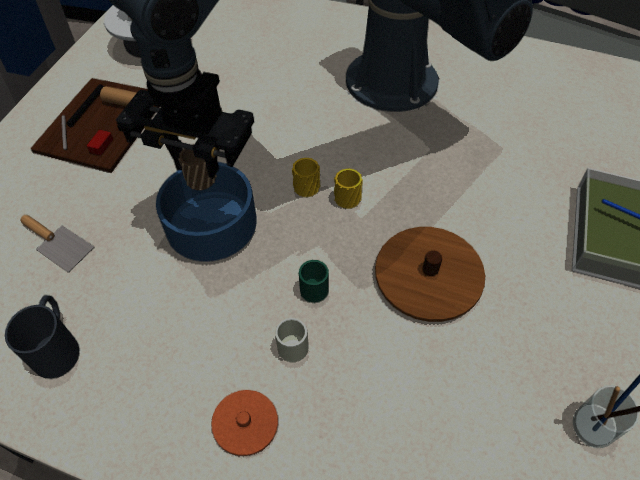

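The cup hangs upright over the crock mouth (scene 198,172). Lowering it now.

Request:
play_rows(
  commands=[
    [[0,0,-0.012],[0,0,0]],
    [[0,0,-0.035],[0,0,0]],
    [[0,0,-0.06],[0,0,0]],
    [[0,0,-0.08],[0,0,0]],
    [[0,0,-0.097],[0,0,0]],
    [[0,0,-0.108],[0,0,0]],
    [[0,0,-0.114],[0,0,0]],
    [[0,0,-0.116],[0,0,0]],
    [[0,0,-0.116],[0,0,0]],
    [[0,0,-0.116],[0,0,0]],
  ],
)

```text
time_s: 7.7
position: [0.5023, -0.2084, 0.0651]
tcp_rot: [[-0.0, 0.001, 1.0], [-1.0, -0.001, -0.0], [0.001, -1.0, 0.001]]
force: [-0.4, -0.7, 0.4]
opening: 0.547
```

Request:
play_rows(
  commands=[
    [[0,0,-0.001],[0,0,0]],
    [[0,0,-0.002],[0,0,0]],
    [[0,0,-0.003],[0,0,0]],
    [[0,0,-0.003],[0,0,0]],
  ],
)

```text
time_s: 8.2
position: [0.5019, -0.2081, 0.0614]
tcp_rot: [[-0.0, -0.0, 1.0], [-1.0, 0.0, -0.0], [-0.0, -1.0, -0.0]]
force: [0.2, 0.5, -0.9]
opening: 0.545
```

Request:
play_rows(
  commands=[
    [[0,0,-0.001],[0,0,0]],
    [[0,0,-0.001],[0,0,0]],
    [[0,0,-0.001],[0,0,0]],
  ],
)

```text
time_s: 8.57
position: [0.502, -0.2082, 0.0606]
tcp_rot: [[-0.0, 0.0, 1.0], [-1.0, -0.0, -0.0], [0.0, -1.0, 0.0]]
force: [0.5, 0.2, 0.6]
opening: 0.545
```

Request:
play_rows(
  commands=[
    [[0,0,0],[0,0,0]],
    [[0,0,0],[0,0,0]],
    [[0,0,0],[0,0,0]],
    [[0,0,0],[0,0,0]],
    [[0,0,0],[0,0,0]],
    [[0,0,0],[0,0,0]],
  ],
  gripper=0.08,
)

```text
time_s: 9.32
position: [0.502, -0.2082, 0.0605]
tcp_rot: [[-0.0, -0.0, 1.0], [-1.0, 0.0, -0.0], [-0.0, -1.0, -0.0]]
force: [0.1, -0.4, -0.3]
opening: 0.92
```

Request:
play_rows(
  commands=[
    [[0,0,0.01],[0,0,0]],
    [[0,0,0.03],[0,0,0]],
    [[0,0,0.06],[0,0,0]],
    [[0,0,0.09],[0,0,0]],
    [[0,0.02,0.12],[0,0,0]],
    [[0,0.06,0.13],[0,0,0]],
    [[0,0.11,0.13],[0,0,0]],
    [[0,0.16,0.13],[0,0,0]],
    [[-0.005,0.21,0.13],[0,0,0]],
    [[-0.01,0.26,0.13],[0,0,0]],
  ],
)

```text
time_s: 10.58
position: [0.4918, 0.0534, 0.1913]
tcp_rot: [[-0.0, 0.001, 1.0], [-1.0, -0.0, -0.0], [0.0, -1.0, 0.001]]
force: [-0.1, -0.0, -0.9]
opening: 0.919
```

Request:
play_rows(
  commands=[
    [[-0.001,0.05,0],[0,0,0]],
    [[-0.003,0.09,0],[0,0,0]],
    [[-0.005,0.117,0],[0,0,0]],
    [[-0.0065,0.13,0],[0,0,0]],
    [[-0.0065,0.132,0],[0,0,0]],
    [[-0.0065,0.132,0],[0,0,0]],
  ],
)

```text
time_s: 11.32
position: [0.4857, 0.1831, 0.1907]
tcp_rot: [[-0.001, 0.0, 1.0], [-1.0, -0.0, -0.001], [0.0, -1.0, 0.0]]
force: [-1.0, -0.1, 0.8]
opening: 0.92
```

Run:
```python
from h import *
s=read_state();print(s["time_s"],s["position"],s["joint_positions"].round(1),s["force"],s["opening"])
c=snap("scene","pics/s4.png");W=world(c)
print("cup",ring(band(W,(165,160,250,240),.05,.072)))
print("crock",ring(band(W,(145,150,270,270),.08,.1)))
print("knob",ring(band(W,(410,240,455,285),.052,.066)))
t=snap("top","pics/t4.png");W=world(t)
print("cup",ring(band(W,(395,195,485,290),.055,.075)),"crock",ring(band(W,(385,190,500,300),.08,.1)))
a=c["frame"][140:290,140:340];b=t["frame"][180:330,330:530]
cv2.imwrite("pics/v4.png",cv2.resize(np.hstack([a,b])[:,:,::-1],None,fx=2,fy=2))
```

```text
11.325 [0.48565389 0.18311242 0.19067269] [  8.3  26.7 100.6  -0.   52.7  98.4] [-0.96622484 -0.06121006  0.7980203 ] 0.9198278659992474
cup (array([ 0.5054, -0.2085,  0.0812]), 1514)
crock (array([ 0.5037, -0.2102,  0.084 ]), 1434)
knob (array([0.4871, 0.1821, 0.0147]), 223)
cup (array([ 0.5002, -0.2037,  0.0799]), 627) crock (array([ 0.5011, -0.2077,  0.0826]), 1274)
```

View pics/v4.png

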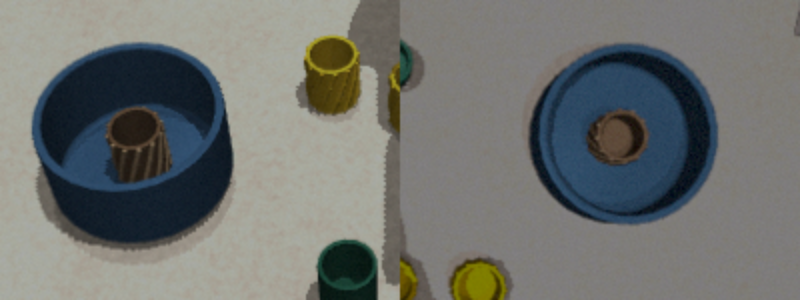

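The cup stands upright in the crock's centre (left half 137,145; right half 617,137). Now I'll go down to the knob.

Request:
play_rows(
  commands=[
    [[0,0,-0.015],[0,0,0]],
    [[0,0,-0.045],[0,0,0]],
    [[0,0,-0.08],[0,0,0]],
    [[0,0,-0.11],[0,0,0]],
    [[0,0,-0.128],[0,0,0]],
    [[0,0,-0.136],[0,0,0]],
    [[0,0,-0.138],[0,0,0]],
    [[0,0,-0.138],[0,0,0]],
  ],
)

```text
time_s: 12.42
position: [0.4858, 0.1838, 0.0529]
tcp_rot: [[-0.0, 0.001, 1.0], [-1.0, 0.0, -0.0], [-0.0, -1.0, 0.001]]
force: [0.3, -0.2, 0.6]
opening: 0.92
```

Request:
play_rows(
  commands=[
    [[0,0,0],[0,0,0]],
    [[0,0,0],[0,0,0]],
    [[0,0,0],[0,0,0]],
    [[0,0,0],[0,0,0]],
    [[0,0,0],[0,0,0]],
    [[0,0,0],[0,0,0]],
    [[0,0,0],[0,0,0]],
    [[0,0,0],[0,0,0]],
    [[0,0,0],[0,0,0]],
    [[0,0,0],[0,0,0]],
  ],
  gripper=0.01,
)

```text
time_s: 13.68
position: [0.4854, 0.1838, 0.0525]
tcp_rot: [[-0.0, -0.0, 1.0], [-1.0, -0.0, -0.0], [0.0, -1.0, -0.0]]
force: [-0.4, -1.0, -0.3]
opening: 0.313
```

Request:
play_rows(
  commands=[
    [[0,0,0.008],[0,0,0]],
    [[0,0,0.025],[0,0,0]],
    [[0,0,0.05],[0,0,0]],
    [[0,0,0.075],[0,0,0]],
    [[0,0,0.1],[0,0,0]],
    [[0,-0.005,0.118],[0,0,0]],
    [[0.001,-0.018,0.127],[0,0,0]],
    [[0.002,-0.038,0.13],[0,0,0]],
    [[0.003,-0.063,0.13],[0,0,0]],
    [[0.004,-0.09,0.13],[0,0,0]],
  ],
)

```text
time_s: 14.92
position: [0.4889, 0.0927, 0.1823]
tcp_rot: [[-0.0, -0.001, 1.0], [-1.0, -0.0, -0.0], [0.0, -1.0, -0.001]]
force: [-0.0, -0.0, -3.4]
opening: 0.316
```

Request:
play_rows(
  commands=[
    [[0.001,-0.03,0],[0,0,0]],
    [[0.002,-0.06,0],[0,0,0]],
    [[0.004,-0.095,0],[0,0,0]],
    [[0.005,-0.13,0],[0,0,0]],
    [[0.006,-0.165,0],[0,0,0]],
    [[0.008,-0.2,0],[0,0,0]],
    [[0.01,-0.235,0],[0,0,0]],
    [[0.011,-0.265,0],[0,0,0]],
    [[0.012,-0.285,0],[0,0,0]],
    [[0.013,-0.297,0],[0,0,0]],
  ],
)

```text
time_s: 16.18
position: [0.502, -0.204, 0.1822]
tcp_rot: [[-0.001, -0.001, 1.0], [-1.0, 0.001, -0.001], [-0.001, -1.0, -0.001]]
force: [0.2, 0.7, -2.2]
opening: 0.31
```

Request:
play_rows(
  commands=[
    [[0,-0.004,0],[0,0,0]],
    [[0,-0.005,0],[0,0,0]],
    [[0,-0.005,0],[0,0,0]],
    [[0,-0.005,0],[0,0,0]],
  ],
)

```text
time_s: 16.68
position: [0.5024, -0.2074, 0.1826]
tcp_rot: [[0.001, -0.0, 1.0], [-1.0, 0.0, 0.001], [-0.0, -1.0, -0.0]]
force: [0.1, -0.0, -2.1]
opening: 0.312
```

Run:
```python
from h import *
s=read_state();print(s["time_s"],s["position"],s["force"],s["opening"])
c=snap("scene","pics/s5.png");W=world(c)
Q=W[80:300,100:320].reshape(-1,3); F=c["frame"][80:300,100:320].reshape(-1,3).astype(int)
m=(Q[:,2]>.1)&(Q[:,2]<.165)&(F[:,0]>F[:,2]+35)
Q=Q[m]; A=np.c_[Q[:,:2],np.ones(len(Q))]; p=np.linalg.lstsq(A,Q[:,2],rcond=None)[0]; print("lid plane",p[:2],(np.array([.5025,-.2085,1])@p),ring(Q))
```

```text
16.675 [ 0.50242964 -0.20741054  0.18257081] [ 0.09668618 -0.04162123 -2.14372457] 0.3122069793908592
lid plane [0.00052431 0.00064323] 0.14879150795479107 (array([ 0.5046, -0.2066,  0.0914]), 2621)
```

View pics/s5.png

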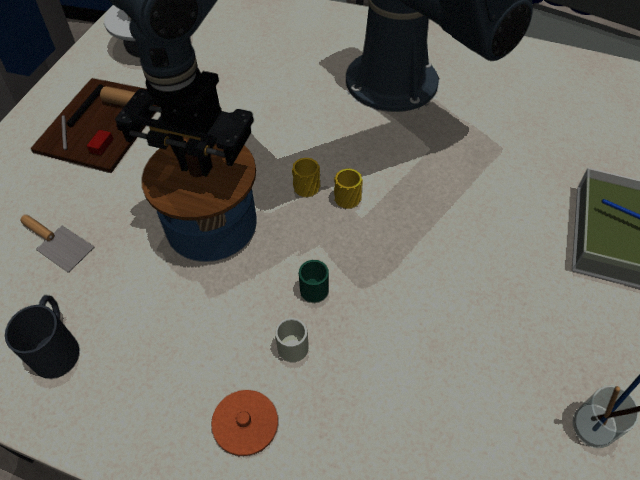

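The lid is level and centred over the crock (scene 200,180). Lowering it.

Request:
play_rows(
  commands=[
    [[0,-0.001,-0.008],[0,0,0]],
    [[0,-0.001,-0.02],[0,0,0]],
    [[0,-0.001,-0.03],[0,0,0]],
    [[0,-0.001,-0.038],[0,0,0]],
    [[0,-0.001,-0.044],[0,0,0]],
    [[0,-0.001,-0.048],[0,0,0]],
    [[0,-0.001,-0.05],[0,0,0]],
    [[0,-0.001,-0.051],[0,0,0]],
    [[0,-0.001,-0.051],[0,0,0]],
  ],
)

```text
time_s: 17.85
position: [0.5026, -0.2092, 0.1317]
tcp_rot: [[-0.0, 0.0, 1.0], [-1.0, -0.0, -0.0], [0.0, -1.0, 0.0]]
force: [0.2, -0.5, -1.9]
opening: 0.31
```

Request:
play_rows(
  commands=[
    [[0,0,-0.001],[0,0,0]],
    [[0,0,-0.001],[0,0,0]],
    [[0,0,-0.001],[0,0,0]],
  ],
)

```text
time_s: 18.23
position: [0.5025, -0.2092, 0.1306]
tcp_rot: [[-0.0, 0.0, 1.0], [-1.0, -0.0, -0.0], [0.0, -1.0, 0.0]]
force: [-0.6, -0.1, -2.2]
opening: 0.31
```

Request:
play_rows(
  commands=[
    [[0,0,-0.001],[0,0,0]],
    [[0,0,-0.001],[0,0,0]],
    [[0,0,-0.001],[0,0,0]],
  ],
)

```text
time_s: 18.6
position: [0.5025, -0.2092, 0.1305]
tcp_rot: [[-0.0, 0.0, 1.0], [-1.0, -0.0, -0.0], [0.0, -1.0, 0.0]]
force: [-1.3, 0.3, 5.4]
opening: 0.312
```

Contact (+5 N at z 0.1305), so I'll release and retreat.

Request:
play_rows(
  commands=[
    [[0,0,0],[0,0,0]],
    [[0,0,0],[0,0,0]],
    [[0,0,0],[0,0,0]],
    [[0,0,0],[0,0,0]],
    [[0,0,0],[0,0,0]],
    [[0,0,0],[0,0,0]],
  ],
  gripper=0.07,
)

```text
time_s: 19.35
position: [0.5025, -0.2092, 0.1295]
tcp_rot: [[-0.0, -0.0, 1.0], [-1.0, 0.0, -0.0], [-0.0, -1.0, -0.0]]
force: [0.6, -0.3, -1.1]
opening: 0.796
```

Request:
play_rows(
  commands=[
    [[0,0,0.01],[0,0,0]],
    [[0,0,0.03],[0,0,0]],
    [[0,0,0.06],[0,0,0]],
    [[0,0,0.09],[0,0,0]],
    [[-0.01,-0.02,0.11],[0,0,0]],
    [[-0.03,-0.05,0.12],[0,0,0]],
    [[-0.05,-0.09,0.12],[0,0,0]],
    [[-0.07,-0.13,0.12],[0,0,0]],
    [[-0.08,-0.15,0.12],[0,0,0]],
    [[-0.08,-0.15,0.12],[0,0,0]],
  ],
)

```text
time_s: 20.6
position: [0.4219, -0.3605, 0.2501]
tcp_rot: [[-0.003, 0.001, 1.0], [-1.0, -0.001, -0.003], [0.001, -1.0, 0.001]]
force: [0.0, 0.2, 0.8]
opening: 0.803
```

Run:
```python
from h import *
s=read_state();print(s["time_s"],s["position"],s["force"],s["opening"])
for n in("scene","top"):
    c=snap(n,f"pics/{n}6.png");W=world(c)
    B=(120,100,300,280) if n=="scene" else (370,170,520,320)
    Q=band(W,B,.09,.106); A=np.c_[Q[:,:2],np.ones(len(Q))]; p=np.linalg.lstsq(A,Q[:,2],rcond=None)[0]
    print(n,"tilt",p[:2],"z",np.median(Q[:,2]),ring(Q),"knob",ring(band(W,B,.13,.145)))
    print("white",ring(band(W,(270,310,315,365) if n=="scene" else (305,138,342,175),.045,.07)))
```

```text
20.6 [ 0.42190965 -0.36054919  0.25014347] [0.04251817 0.18514793 0.81668744] 0.8028722356913277
scene tilt [-0.0048356  -0.00300363] z 0.096771499914791 (array([ 0.5038, -0.2102,  0.0938]), 6964) knob (array([ 0.5034, -0.2076,  0.0146]), 205)
white (array([0.6802, 0.0097, 0.0246]), 416)
top tilt [0.00043676 0.00090534] z 0.09834723483835084 (array([ 0.5013, -0.2068,  0.0926]), 7943) knob (array([ 0.5012, -0.207 ,  0.0142]), 202)
white (array([0.6775, 0.0125, 0.0239]), 223)
```

View pics/scene6.png

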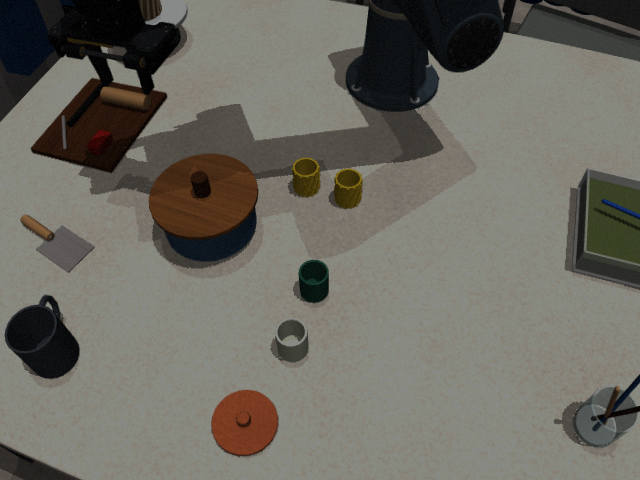

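The lid sits home, level and centred (knob at scene 201,184), the white cup hasn't moved, and the arm is clear.

```bash
python3 -c "
from rig import *
print(hand_in())"
```

```text
the job is handed in; nothing more can be done
None
```

I stood the clay cup upright near the centre of the crock and let go of it. I then closed the crock with the wooden lid and handed the job in at about 21 s; `hand_in()` gives no verdict.

My last checks, from both cameras:
- **Lid centring:** the knob is within about 3 mm of the crock's axis as I measured it.
- **Lid level:** the tilt is under 0.006 rad.
- **Lid height:** the flange top measures 97–98 mm, where 98 mm is expected when home.
- **Clay cup:** I saw it upright and released in the crock before the lid went on. It can't be seen under the lid, so I could not recheck it at the end. A circle fit I tried on the cup inside the crock picked up the crock wall, so I relied on the picture there.
- **White cup:** it moved less than 1 mm.
- **Arm:** it is clear of everything.

The two cameras disagree with each other by about 2–3 mm, close to the 2 mm calibration accuracy.

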